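# Close the bayonet cap of a membrane filter holder

## Robot

A 6-joint arm with a two-finger parallel gripper is mounted at the origin on the work surface. World frame = base frame: x ahead of the robot, y to its left, z up, the work surface at z = 0. Lengths are in mm, angles in rad, forces in N, time in s.
With the tool pointing down it reaches from about 250 to 775 mm from the base axis. Payload 4 kg.
Tool frame: the origin (TCP) lies at the very end of the fingers, on their centre line; the grasp point (between the pads) lies 19 mm behind it; z points along the fingers, y is the direction in which the jaws open and shut (so a half turn about z gives the same grasp; the last joint's range is limited). The gripper opens to 94 mm and grips with 3 to 60 N. Pads are 16 mm wide; open, the fingers measure 119 mm over their backs; the gripper's body (75 mm by 177 mm) begins 78 mm behind the grasp point.
Start: joints at [1.214, 0.087, 1.371, -0, 1.684, -0.103], TCP at [138.105, 532.398, 205.506] pointing down, gripper open.
Joint ranges: [-3.1, 3.1], [-0.76, 2.03], [0.27, 2.55], [-1.08, 4.22], [0.17, 2.65], [-2.57, 2.57]. Speed limits (rad/s): [2.79, 2.79, 3.14, 3.14, 3.14, 3.14].

## Interface

Orientations are given as a 3x3 rotation matrix whose columns are the frame's x, y, z axes.
In Python, from plant import manip, cams gives the robot as it stands.
- The arm moves only by the tool drive_tool, never from a script. Its argument "deltas" is a list that holds one entry, the list of rows, each a list of 7 numbers: the shift along the tool's x, y, z in mm, then the turn, a rotation vector about the tool's x, y, z in rad, then the gripper's target within -1 to 1 (shut at 1, half-way at 0, fully open at -1). A call has 1 to 10 rows; each row is the pose to reach, as a shift and turn from the pose measured when the call began, along the tool's axes at that moment; what a row does not reach only later rows make up. A row lasts 1/10 s, in which the tool goes at most 50 mm and 8.59 degrees, less where a joint would pass 70% of its speed; a pose out of reach is approached as far as the arm can. A call with a gripper value outside its range is refused whole. The fingers move at their own pace and stop on an object; the grip force is fixed at half the most. Time passes only in rows, so rows that repeat a pose let the fingers close. It gives the time, the measured TCP pose, the force and the opening at its end, in the units of the state.
- manip.sense(): the state, without advancing time (a new reading comes with each control period).
- cams.read_camera(name): name is "side" or "top"; returns a dict with "color" (420x560x3 uint8, red, green, blue), "fov_y" (degrees; the focal length in pixels is half the picture's height over the tangent of half this angle, whatever the lens; pixels are square), "cx", "cy" (the principal point, pixels), "world_from_camera" (4x4, takes a point from camera to world coordinates). Camera axes: x right, y down, z forward; pixel columns grow to the right and rows downward; lengths in mm; the calibration is good to about 2 mm. A picture is of the moment at which its call begins. There is no depth.
- manip.job_done(): hands the job in, once; it reports no verdict.
The state is a dict: "clock": time; "joint_pos": joint angles; "qd": joint speeds; "effort": joint torques, N m; "ee_pos": TCP position; "tool_rot": TCP orientation; "force": force on the tool from outside, world axes, zero at the start; "wrist_torque": the same for the moment, N m; "grip_width": opening from 0.0 (shut) to 1.0 (fully open).
Only numpy, scipy, OpenCV 4.12 (cv2) and the standard library are available. Lean on these libraries where they do the work, as an engineer would, in place of code of your own. Each camera call takes 0.05 s, during which the arm holds its last target. There are 200 camera calls.

## Task

Close the filter holder: take the steel cap out of the tray by its black bar handle, let its three pins down through the gaps in the holder's collar until it sits on the orange seal, then twist it clockwise so that the ramps draw it down finger-tight, about a quarter of a newton metre, and let go. At first only the soft seal drags; feel for the point where it comes firm on the membrane, nip it up and stop there: left loose it leaks, and pressing hard or overtightening crushes the membrane. Leave the bottle, the beaker and the white dish undisturbed.

Things in the scene. Friction and masses are not known exactly. Their poses are not given: they have to be found in the camera images.
- collar (a point): Membrane filter holder: fixed steel tripod, 166 mm tall, feet 84 mm from its axis, under an open upright collar, 125 mm outside. Point: centre of the collar's mouth, level with its top; z up. Inside, three lugs (80 degrees of arc each) reach in to 45 mm from the axis; the three gaps between them are 40 degrees wide and 56.5 mm in radius. One gap's middle lies along +x, the others at +-120 degrees.
- ramp (a point): Point on the holder 49 mm from its axis, at the underside of a lug's entry edge, 20 degrees clockwise from the +x gap's middle. From here the lugs' undersides are ramps falling 0.1 mm per degree clockwise seen from above, up to a stop that halts a pin about 93 degrees from the gap's middle. They start 6.5 mm below the collar's top. They lock by friction: a cap let go there stays as left.
- seal_top (a point): Inside the collar lies a soft orange lip seal ring (79 mm across) that alone carries the loose cap; this point, 16 mm below point collar, is the centre of the seal's top. Within the ring is the firm white membrane on its filter pack (about 40 N per mm), its top hidden 0.4 to 4.9 mm below this point: different every time. Pressing the cap onto the membrane with more than 20 N, by hand or by the ramps, harms it.
- cap_bar (a point): Steel cap, about 300 g: flat disc 85 mm wide, 14 mm thick, with a black bar handle 96 x 14 x 16 mm high on two posts above its middle; 17 mm free below the bar; two low stubs on the deck. Point: centre of the bar, on the cap's axis, 42 mm above the cap's underside; x along the bar, z up. It lies flat in the tray. Height over point collar: 41 mm with pins on top of the lugs, 26 mm lying loose on the seal.
- pin (a point): Point in one of the cap's 3 round pins (8 mm thick, tips 53 mm from the axis, 5 mm above the underside), 49 mm out, under the bar's +x end; others at +-120 degrees. From mid-gap they meet the ramps after about 25 degrees of clockwise turn and press the seal: light drag, at most 0.13 N m. After 29 to 76 degrees the cap lands on the membrane; torque then climbs 0.06 N m per degree. 0.25 N m is snug; over 0.3 too tight.
- tray: Shallow aluminium tray, 200 x 200 mm, 16 mm high, fixed; holds the cap at the start. Origin at the centre of its underside.
- bottle_mid (a point): Amber glass sample bottle with blue cap, diameter 60 mm, 125 mm high, loose; point on its axis 60 mm up. Not to be disturbed.
- beaker_mid (a point): Glass beaker, diameter 72 mm, 85 mm high, loose; point on its axis 42 mm up. Not to be disturbed.
- dish_mid (a point): Round white plastic dish with lid, diameter 62 mm, 26 mm high, loose; point on its axis 13 mm up. Not to be disturbed.
There are look-alikes about, which are no part of the job. Leave any green or yellow look-alike of the part that bears cap_bar alone.

How it is judged (in metres and radians):
On the way:
1. the cap sits in the collar, its pins below the tops of the lugs (z of cap_bar in the frame of collar below 0.03 m and horizontal distance between cap_bar and collar below 0.005 m and angle between cap_bar's own z axis and vertical below 0.05 rad), for 0.2 s.
At the end, for the whole second after the job is handed in: The released cap sits level and at rest in the collar, its axis within 5 mm of the collar's, the bar's centre less than 30 mm above the collar's top, locked by the ramps so that it presses on the membrane with 4 to 24 N; the bottle, beaker and dish are within 20 mm of where they stood (all of step 1 and contact force between cap and membrane between 4 and 24 N and linear speed of cap below 0.01 m/s and distance of each of bottle_mid, beaker_mid, dish_mid from where it was at the start of the episode below 0.02 m); the robot touches nothing.
It fails at once if the cap presses on the membrane with more than 32 N (contact force between cap and membrane above 32 N).
It fails at once if the bottle, beaker or dish is pushed away or tipped (distance of any of bottle_mid, beaker_mid, dish_mid from where it was at the start of the episode above 0.025 m or angle between any of bottle_mid, beaker_mid, dish_mid's own z axis and vertical above 0.3 rad).
It also fails if it takes over 72 s, if anything falls off the work surface, if the arm or the gripper's body presses on something with over 40 N, if the wrist force passes 120 N, or if a joint passes its speed limit or range.

## Working session

There is one attempt and no reset: what is moved stays moved. The work goes in short steps, Python scripts to look and compute and a tool call to move; the robot and the scene stay as the last step left them, time stands still between calls to the robot, and variables do not carry over. Pictures are saved under pics/ and viewed, about 8 in all and at most 12, crops included, and the job is handed in when it is done.

Besides the shell and the picture viewer there is one more tool, called after "Call:" as name(argument=value, ...) on one line, values as JSON. drive_tool: Moves the arm, as the interface text tells. Its arguments: {"type":"object","properties":{"deltas":{"type":"array","items":{"type":"array","items":{"type":"array","items":{"type":"number"}}}}},"required":["deltas"]}

```bash
ls; mkdir -p pics; cat > h.py <<'E'
import numpy as np,cv2
from plant import manip,cams
def K(c):
    h=c["color"].shape[0]; f=h/2/np.tan(np.radians(c["fov_y"])/2); return f,c["cx"],c["cy"]
def ray(c,u,v):
    f,cx,cy=K(c);T=np.array(c["world_from_camera"]);d=T[:3,:3]@np.array([(u-cx)/f,(v-cy)/f,1.]);return T[:3,3],d
def atz(c,u,v,z):
    o,d=ray(c,u,v);return o+d*(z-o[2])/d[2]
def proj(c,p):
    f,cx,cy=K(c);T=np.array(c["world_from_camera"]);q=T[:3,:3].T@(np.array(p,float)-T[:3,3]);return f*q[0]/q[2]+cx,f*q[1]/q[2]+cy
def save(c,n,box=None,s=1):
    im=c["color"][:,:,::-1]
    if box: im=im[box[1]:box[3],box[0]:box[2]]
    cv2.imwrite("pics/"+n,cv2.resize(im,None,fx=s,fy=s,interpolation=cv2.INTER_CUBIC))
E
python3 - <<'E'
from h import *
s=manip.sense();print(s)
a=cams.read_camera("top");b=cams.read_camera("side")
for n,c in(("top",a),("side",b)):
    print(n,c["fov_y"],c["cx"],c["cy"],np.round(c["world_from_camera"],3).tolist()); save(c,n+"0.png",s=1.42)
import pickle;pickle.dump((a,b),open("c0.pkl","wb"))
E
```

```text
pics
{'clock': 0.0, 'joint_pos': array([ 1.21389195e+00,  8.79666690e-02,  1.37225050e+00,  7.04841660e-06,
        1.68359836e+00, -1.03103082e-01]), 'qd': array([-1.70923508e-04, -4.12652959e-05,  2.10825554e-03,  6.67751189e-04,
       -8.18843049e-04, -4.71160638e-04]), 'effort': array([-2.28926720e-04, -3.40177917e+01, -3.02431226e+01,  7.18499604e-02,
        3.28727940e-02, -1.55641137e-04]), 'ee_pos': array([137.90744719, 531.86168283, 204.29971625]), 'tool_rot': array([[-9.67965074e-01,  2.51083655e-01, -7.83178790e-04],
       [ 2.51084765e-01,  9.67962867e-01, -2.08034552e-03],
       [ 2.35747230e-04, -2.21034607e-03, -9.99997529e-01]]), 'force': array([0.08343152, 0.03885888, 0.11169073]), 'wrist_torque': array([-0.02284619,  0.04514157,  0.00657988]), 'grip_width': 1.0012536854297802}
top 56.36005089253996 284.66040940819 199.81360788256637 [[-0.017, -0.988, 0.156, 440.645], [-1.0, 0.014, -0.02, -68.263], [0.018, -0.156, -0.988, 978.445], [0.0, 0.0, 0.0, 1.0]]
side 46.14527083829155 272.0589539565174 212.6453845206818 [[-0.99, -0.068, 0.121, 425.617], [-0.138, 0.496, -0.857, 875.21], [-0.002, -0.865, -0.501, 666.258], [0.0, 0.0, 0.0, 1.0]]
```

View pics/top0.png

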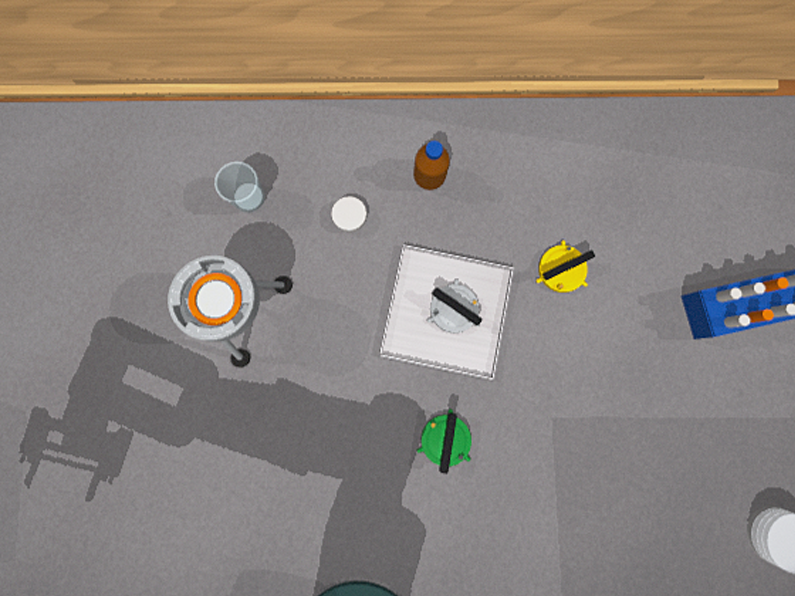

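View pics/side0.png

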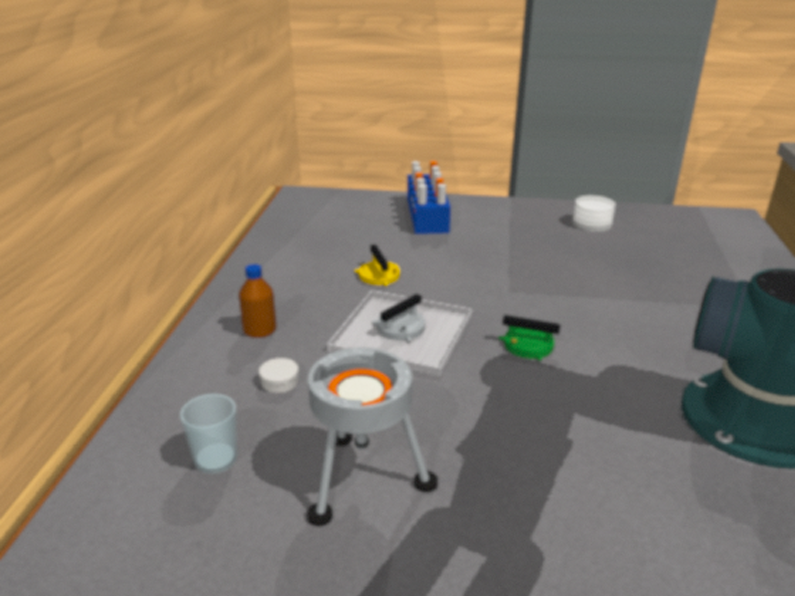

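The top view shows three capped discs: steel in the tray (457,306), yellow (565,268) and green (446,440). The steel one, lying in the tray, fits the description. The holder is at (213,298). I'll confirm this in an enlarged crop.

```bash
python3 - <<'E'
from h import *
import pickle
a,b=pickle.load(open("c0.pkl","rb"))
t=a["color"][:,:,::-1]
A=cv2.resize(t[170:250,110:190],(400,400),interpolation=cv2.INTER_CUBIC)
B=cv2.resize(t[180:250,285:355],(400,400),interpolation=cv2.INTER_CUBIC)
cv2.imwrite("pics/crops.png",np.hstack([A,B]))
s=b["color"][:,:,::-1]
A=cv2.resize(s[235:315,210:300],(450,400),interpolation=cv2.INTER_CUBIC)
B=cv2.resize(s[195:251,256:305],(350,400),interpolation=cv2.INTER_CUBIC)
cv2.imwrite("pics/crops2.png",np.hstack([A,B]))
E
```

```text
(no output)
```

View pics/crops.png

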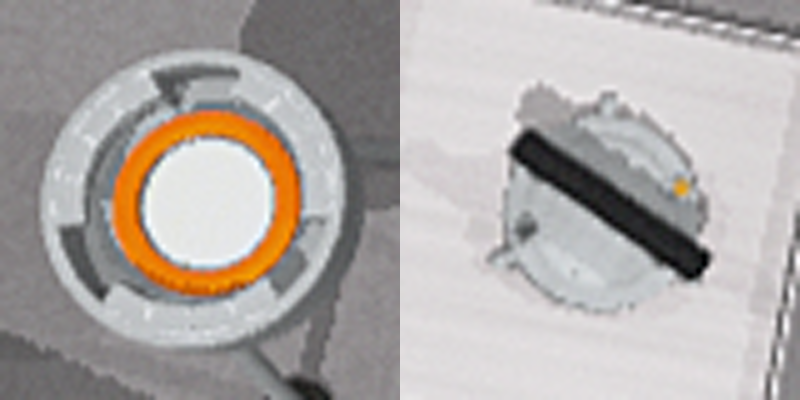

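View pics/crops2.png

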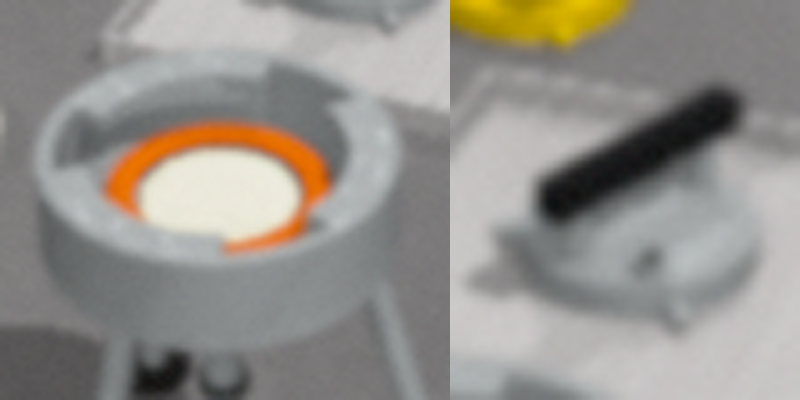

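```bash
python3 - <<'E'
from h import *
import pickle
from scipy.optimize import least_squares
a,b=pickle.load(open("c0.pkl","rb"))
T=lambda u,v:(110+u/5-.4,170+v/5-.4)
C=lambda u,v:(285+(u-400)/5.714-.4,180+v/5.714-.4)
S=lambda u,v:(210+u/5-.4,235+v/5-.4)
D=lambda u,v:(256+(u-450)/7.143-.4,195+v/7.143-.4)
th=np.linspace(0,2*np.pi,181)
def ext(c,p,r=62.5):
    q=np.array([proj(c,(p[0]+r*np.cos(t),p[1]+r*np.sin(t),p[2])) for t in th]);return q[:,0].min(),q[:,0].max(),q[:,1].min(),q[:,1].max()
ta=T(40,48)+T(345,348); ob=np.array([ta[0],ta[2],ta[1],ta[3]])
sa=S(35,50)+S(400,265); os_=np.array([sa[0],sa[2],sa[1],sa[3]])
for z in (None,166):
    f=lambda p:np.r_[ext(a,(p[0],p[1],z or p[2]))-ob,ext(b,(p[0],p[1],z or p[2]))-os_]
    r=least_squares(f,[450,190,166],diff_step=1e-4);print("collar",r.x,np.round(r.fun,1))
p=r.x
for n,uv in (("g1",(205,75)),("g2",(80,262)),("g3",(298,258))):
    q=atz(a,*T(*uv),160);print(n,np.degrees(np.arctan2(q[1]-p[1],q[0]-p[0])))
# bar ends
for z in (52,):
    e=[atz(a,*C(*uv),z)[:2] for uv in((525,144),(697,264))];
    print("bar top",e,(e[0]+e[1])/2,np.linalg.norm(e[1]-e[0]),np.degrees(np.arctan2(*(e[1]-e[0])[::-1])))
m=(e[0]+e[1])/2
def fit(p):
    c,s=np.cos(p[3]),np.sin(p[3]);o=[]
    for k,(ut,us) in {-1:((525,144),(557,198)),1:((697,264),(722,106))}.items(): pass
    return o
for uv in ((557,198),(722,106)): print("side bar z46",atz(b,*D(*uv),46)[:2])
for uv in ((608,103),(497,255)):
    q=atz(a,*C(*uv),9);print("pin",q[:2],np.degrees(np.arctan2(q[1]-m[1],q[0]-m[0])),np.linalg.norm(q[:2]-m))
g=lambda c,l:None
for n,uv,z in(("bottle",(431,165),60),("beaker",(240,187),42),("dish",(349,213),26),("traycen",(448,311),0),("green",(446,440),30),("yellow",(565,268),30)):
    print(n,atz(a,uv[0]/1.42,uv[1]/1.42,z)[:2])
E
```

```text
collar [553.80103861 199.39335509 165.60993529] [ 0.2 -0.2  0.4 -0.  -0.2 -0.1 -0.2  0.1]
collar [553.75705731 199.48922194 166.        ] [ 0.1 -0.3  0.4 -0.  -0.2 -0.1 -0.4 -0. ]
g1 -1.5519817924076047
g2 118.52735830033552
g3 -120.7531232286985
bar top [array([ 574.27519238, -139.01859323]), array([ 522.87886331, -209.25966538])] [ 548.57702785 -174.1391293 ] 87.03672132555647 -126.19343183015216
side bar z46 [ 571.98837798 -139.06752152]
side bar z46 [ 522.76167062 -209.55671013]
pin [ 598.14907239 -179.28001487] -5.92071327856485 49.83790028850433
pin [ 531.95123034 -128.87561216] 110.16884996760402 48.22036008240356
bottle [ 793.21043706 -136.79509189]
beaker [763.36824496 195.99193281]
dish [718.98075653   7.73602978]
traycen [ 545.38715514 -164.73402732]
green [ 327.91505617 -152.17760776]
yellow [ 614.33699286 -368.1187951 ]
```

Collar at (554,199,166), gaps near -1.3° and ±120° from there. Cap at (548.5,-174), bar at -126.2°. The crop confirms steel cap, black bar and tray. First move: above the cap.

```bash
cat >> h.py <<'E'
from scipy.spatial.transform import Rotation as Ro
def row(x,y,z,psi):
    s=manip.sense();R=np.array(s["tool_rot"]);p=np.array(s["ee_pos"]);a=np.radians(psi)
    Y=np.array([np.cos(a),np.sin(a),0]);Z=np.array([0,0,-1.]);G=np.c_[np.cross(Y,Z),Y,Z]
    print("row",np.round(R.T@(np.array([x,y,z])-p),1).tolist(),np.round(Ro.from_matrix(R.T@G).as_rotvec(),4).tolist())
def st():
    s=manip.sense();R=s["tool_rot"];print("t",round(s["clock"],2),"p",np.round(s["ee_pos"],1),"psi",round(np.degrees(np.arctan2(R[1,1],R[0,1])),2),"tilt",np.round(R[:2,2],4),"F",np.round(s["force"],2),"M",np.round(s["wrist_torque"],3),"w",round(s["grip_width"],3),"j",np.round(s["joint_pos"],2))
E
python3 -c "
from h import *
row(548.5,-174,130,-36.2)"
```

```text
row [-574.7, -580.1, 75.4] [-0.0015, 0.0017, 1.9488]
```

Call:
drive_tool(deltas=[[[-574.7,-580.1,75.4,-0.0015,0.0017,1.949,-1],[-574.7,-580.1,75.4,-0.0015,0.0017,1.949,-1],[-574.7,-580.1,75.4,-0.0015,0.0017,1.949,-1],[-574.7,-580.1,75.4,-0.0015,0.0017,1.949,-1],[-574.7,-580.1,75.4,-0.0015,0.0017,1.949,-1],[-574.7,-580.1,75.4,-0.0015,0.0017,1.949,-1],[-574.7,-580.1,75.4,-0.0015,0.0017,1.949,-1],[-574.7,-580.1,75.4,-0.0015,0.0017,1.949,-1],[-574.7,-580.1,75.4,-0.0015,0.0017,1.949,-1],[-574.7,-580.1,75.4,-0.0015,0.0017,1.949,-1]]])

```text
clock: 1.1
ee_pos: [388.5, 100.0, 159.2]
tool_rot: [[0.188, 0.982, 0.0], [0.982, -0.188, 0.0], [0.0, 0.0, -1.0]]
force: [0.5, 0.8, 1.1]
grip_width: 0.998
```

```bash
python3 -c "
from h import *
st();row(548.5,-174,130,-36.2)"
```

```text
t 1.1 p [388.5 100.  159.2] psi -10.85 tilt [0.0004 0.0003] F [0.46 0.82 1.13] M [-0.088  0.027 -0.007] w 0.998 j [ 0.11 -0.24  1.77  0.    1.61  0.3 ]
row [-239.0, 208.7, 29.2] [0.0002, -0.0004, 0.4425]
```

Call:
drive_tool(deltas=[[[-239,208.7,29.2,0,0,0.4425,-1],[-239,208.7,29.2,0,0,0.4425,-1],[-239,208.7,29.2,0,0,0.4425,-1],[-239,208.7,29.2,0,0,0.4425,-1],[-239,208.7,29.2,0,0,0.4425,-1],[-239,208.7,29.2,0,0,0.4425,-1],[-239,208.7,29.2,0,0,0.4425,-1],[-239,208.7,29.2,0,0,0.4425,-1],[-239,208.7,29.2,0,0,0.4425,-1]]])

```text
clock: 2.0
ee_pos: [548.0, -173.7, 129.1]
tool_rot: [[0.591, 0.807, -0.001], [0.807, -0.591, 0.002], [0.0, -0.002, -1.0]]
force: [-0.2, -0.4, 0.1]
grip_width: 0.998
```

```bash
python3 - <<'E'
from h import *
st();row(548.5,-174,26,-36.2)
c=cams.read_camera("side");t=cams.read_camera("top")
B=cv2.resize(c["color"][130:270,210:350,::-1],(400,400),interpolation=cv2.INTER_CUBIC)
A=cv2.resize(t["color"][155:275,260:380,::-1],(400,400),interpolation=cv2.INTER_CUBIC)
cv2.imwrite("pics/ap.png",np.hstack([A,B]))
E
```

```text
t 2.0 p [ 548.  -173.7  129.1] psi -36.23 tilt [-0.0015  0.0016] F [-0.15 -0.43  0.12] M [-0.066  0.099 -0.045] w 0.998 j [-0.41  0.17  1.43  0.    1.54  0.23]
row [0.0, 0.8, 103.1] [-0.0021, -0.0004, -0.0006]
```

View pics/ap.png

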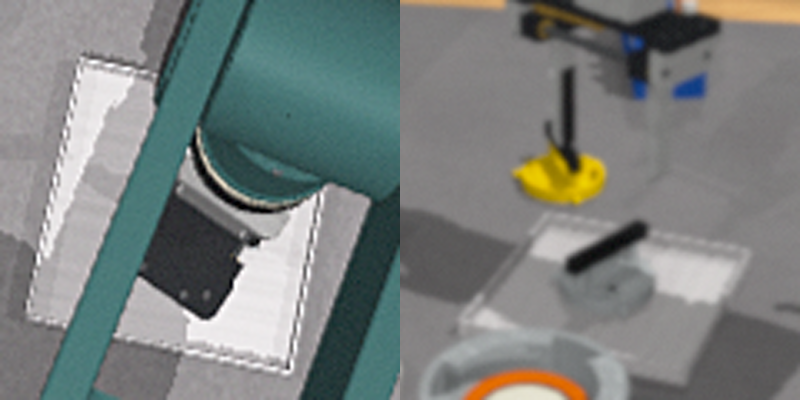

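The arm covers the cap in the top view. In the side view the open fingers straddle the bar from above. Descending.

Call:
drive_tool(deltas=[[[0,0.8,40,-0.002,0,0,-1],[0,0.8,75,-0.002,0,0,-1],[0,0.8,90,-0.002,0,0,-1],[0,0.8,100,-0.002,0,0,-1],[0,0.8,103,-0.002,0,0,-1],[0,0.8,103,-0.002,0,0,-1]]])

```text
clock: 2.7
ee_pos: [549.4, -173.2, 28.1]
tool_rot: [[0.589, 0.808, 0.003], [0.808, -0.589, -0.001], [0.001, 0.003, -1.0]]
force: [-0.6, 0.4, -0.2]
grip_width: 1.0
```

```bash
python3 -c "
from h import *
st()"
```

```text
t 2.7 p [ 549.4 -173.2   28.1] psi -36.11 tilt [ 0.0033 -0.0011] F [-0.58  0.35 -0.2 ] M [-0.004  0.162 -0.014] w 1.0 j [-0.4   0.24  1.55  0.    1.34  0.23]
```

Call:
drive_tool(deltas=[[[0,-0.5,2,0,0,0,1],[0,-0.5,2,0,0,0,1],[0,-0.5,2,0,0,0,1],[0,-0.5,2,0,0,0,1],[0,-0.5,2,0,0,0,1],[0,-0.5,2,0,0,0,1],[0,-0.5,2,0,0,0,1],[0,-0.5,2,0,0,0,1],[0,-0.5,2,0,0,0,1]]])

```text
clock: 3.6
ee_pos: [549.0, -173.0, 26.1]
tool_rot: [[0.589, 0.808, 0.003], [0.808, -0.589, -0.001], [0.001, 0.003, -1.0]]
force: [-0.4, -0.1, -0.4]
grip_width: 0.275
```

```bash
python3 -c "
from h import *
st()"
```

```text
t 3.6 p [ 549.  -173.    26.1] psi -36.11 tilt [ 0.0033 -0.001 ] F [-0.42 -0.12 -0.41] M [-0.074  0.105  0.013] w 0.275 j [-0.4   0.24  1.56  0.    1.34  0.23]
```

Call:
drive_tool(deltas=[[[0,0,0,0,0,0,1],[0,0,0,0,0,0,1],[0,0,0,0,0,0,1],[0,0,0,0,0,0,1],[0,0,0,0,0,0,1]]])

```text
clock: 4.1
ee_pos: [549.1, -173.0, 26.0]
tool_rot: [[0.589, 0.808, 0.003], [0.808, -0.589, -0.001], [0.001, 0.003, -1.0]]
force: [0.5, 0.1, -0.4]
grip_width: 0.146
```

```bash
python3 -c "
from h import *
st()"
```

```text
t 4.1 p [ 549.1 -173.    26. ] psi -36.11 tilt [ 0.0033 -0.0011] F [ 0.47  0.09 -0.44] M [-0.064  0.051  0.006] w 0.146 j [-0.4   0.24  1.56  0.    1.34  0.23]
```

Gripped (13.7 mm). Lifting.

Call:
drive_tool(deltas=[[[0,0,-20,0,0,0,1],[0,0,-55,0,0,0,1],[0,0,-95,0,0,0,1],[0,0,-135,0,0,0,1],[0,0,-175,0,0,0,1],[0,0,-200,0,0,0,1],[0,0,-205,0,0,0,1],[0,0,-205,0,0,0,1]]])

```text
clock: 4.9
ee_pos: [548.4, -172.7, 230.8]
tool_rot: [[0.589, 0.808, 0.003], [0.808, -0.589, -0.001], [0.001, 0.003, -1.0]]
force: [0.0, -0.9, -3.8]
grip_width: 0.145
```

```bash
python3 -c "
from h import *
st();row(553.8,199.4,232,-31.2)"
```

```text
t 4.9 p [ 548.4 -172.7  230.8] psi -36.11 tilt [ 0.0033 -0.0011] F [ 0.02 -0.88 -3.79] M [-0.063  0.101  0.008] w 0.145 j [-0.4   0.14  1.27  0.    1.73  0.23]
row [303.8, -214.9, -1.6] [0.0033, -0.001, -0.0857]
```

Call:
drive_tool(deltas=[[[304,-215,-1.6,0.0033,-0.001,-0.0857,1],[304,-215,-1.6,0.0033,-0.001,-0.0857,1],[304,-215,-1.6,0.0033,-0.001,-0.0857,1],[304,-215,-1.6,0.0033,-0.001,-0.0857,1],[304,-215,-1.6,0.0033,-0.001,-0.0857,1],[304,-215,-1.6,0.0033,-0.001,-0.0857,1],[304,-215,-1.6,0.0033,-0.001,-0.0857,1],[304,-215,-1.6,0.0033,-0.001,-0.0857,1],[304,-215,-1.6,0.0033,-0.001,-0.0857,1],[304,-215,-1.6,0.0033,-0.001,-0.0857,1]]])

```text
clock: 5.9
ee_pos: [552.7, 199.4, 228.8]
tool_rot: [[0.517, 0.856, -0.005], [0.856, -0.517, -0.002], [-0.005, -0.003, -1.0]]
force: [0.1, -0.6, -3.3]
grip_width: 0.144
```

```bash
python3 - <<'E'
from h import *
st();row(553.8,199.4,205,-31.2)
c=cams.read_camera("side")
save(c,"s1.png",(180,170,340,320),5)
import pickle;pickle.dump(c,open("c1.pkl","wb"))
E
```

```text
t 5.9 p [552.7 199.4 228.8] psi -31.14 tilt [-0.0052 -0.0024] F [ 0.14 -0.61 -3.26] M [-0.126  0.042  0.021] w 0.144 j [ 0.25  0.17  1.23 -0.    1.74  0.79]
row [0.7, 1.0, 23.8] [-0.0032, 0.0047, 0.001]
```

View pics/s1.png

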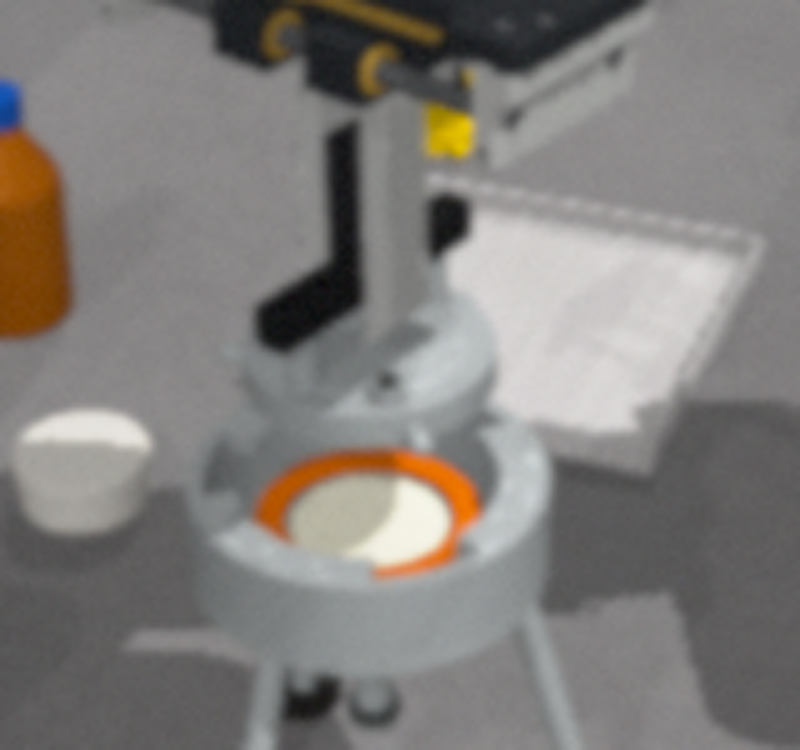

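```bash
python3 - <<'E'
from h import *
import pickle
from scipy.optimize import least_squares
c=pickle.load(open("c1.pkl","rb"));P=lambda u,v:(180+u/5-.4,170+v/5-.4)
th=np.linspace(0,2*np.pi,181)
def ext(x,y,z,r):
    q=np.array([proj(c,(x+r*np.cos(t),y+r*np.sin(t),z)) for t in th]);return q[:,0].min(),q[:,0].max(),q[:,1].min(),q[:,1].max()
U=lambda e:[round((e[0]+.4-180)*5),round((e[1]+.4-180)*5),round((e[2]+.4-170)*5),round((e[3]+.4-170)*5)]
x,y,z=manip.sense()["ee_pos"]
print("collar pred",U(ext(553.8,199.4,166,62.5)))
for h in(17,19): print("cap deck",U(ext(x,y,z+h-28,42.5)),"bottom",U(ext(x,y,z+h-42,42.5)))
for a in (118.7,-1.3,-121.3):
    a=np.radians(a);q=proj(c,(x+52*np.cos(a),y+52*np.sin(a),z+18-37));print("pin",(q[0]+.4-180)*5,(q[1]+.4-170)*5)
d=np.radians(-121.2)
for k in(-48,48):
    q=proj(c,(x+k*np.cos(d),y+k*np.sin(d),z+18));print("bar",(q[0]+.4-180)*5,(q[1]+.4-170)*5)
A=cams.read_camera("top");save(A,"t1.png",(110,150,210,250),6)
E
```

```text
collar pred [184, 550, 373, 590]
cap deck [238, 494, 278, 418] bottom [240, 494, 312, 454]
cap deck [238, 494, 273, 413] bottom [240, 494, 307, 449]
pin 419.8876452098915 449.83518382734644
pin 215.46755495130967 351.4873178858294
pin 465.27815567690396 300.8628467094006
bar 263.7827060215567 332.3049530972662
bar 457.5270620149203 213.23654008156083
```

View pics/t1.png

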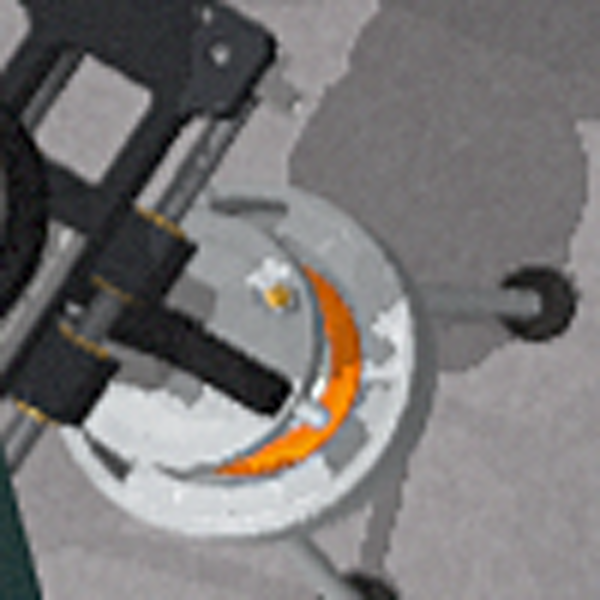

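The side view shows the cap level above the collar, its disc (243–495) centred in it (188–552). In the top view the bar's +x end is at (272,390), its pin at (312,410), pointing at the gap (350,440). I'll compare these with the prediction.

```bash
python3 - <<'E'
from h import *
c=cams.read_camera("top");V=lambda p:tuple(np.round((np.array(proj(c,p))+.4-[110,150])*6,0))
x,y,z=manip.sense()["ee_pos"]
d=np.radians(-121.2);e=np.array([np.cos(d),np.sin(d)])
for h in(18,22):
    for dx,dy in((0,0),(0,-4)):
        P=lambda r,zz:V((x+dx+r*e[0],y+dy+r*e[1],zz))
        print(h,dx,dy,"bar end top",P(48,z+h+8),"pin tip",P(53,z+h-37),"disc edge +x-dir-y",V((x+dx,y+dy-42.5,z+h-28)),"disc low",V((x+dx-42.5,y+dy,z+h-28)))
print("collar L,R,T,B",V((553.8,199.4+62.5,166)),V((553.8,199.4-62.5,166)),V((553.8+62.5,199.4,166)),V((553.8-62.5,199.4,166)))
E
```

```text
18 0 0 bar end top (np.float64(270.0), np.float64(396.0)) pin tip (np.float64(326.0), np.float64(420.0)) disc edge +x-dir-y (np.float64(312.0), np.float64(332.0)) disc low (np.float64(174.0), np.float64(465.0))
18 0 -4 bar end top (np.float64(283.0), np.float64(396.0)) pin tip (np.float64(338.0), np.float64(419.0)) disc edge +x-dir-y (np.float64(324.0), np.float64(332.0)) disc low (np.float64(187.0), np.float64(465.0))
22 0 0 bar end top (np.float64(266.0), np.float64(394.0)) pin tip (np.float64(322.0), np.float64(418.0)) disc edge +x-dir-y (np.float64(308.0), np.float64(331.0)) disc low (np.float64(170.0), np.float64(464.0))
22 0 -4 bar end top (np.float64(279.0), np.float64(394.0)) pin tip (np.float64(335.0), np.float64(418.0)) disc edge +x-dir-y (np.float64(321.0), np.float64(330.0)) disc low (np.float64(182.0), np.float64(464.0))
collar L,R,T,B (np.float64(49.0), np.float64(359.0)) (np.float64(412.0), np.float64(354.0)) (np.float64(238.0), np.float64(180.0)) (np.float64(224.0), np.float64(537.0))
```

```bash
python3 -c "
from h import *
st();row(553.8,199.7,196,-31.2)"
```

```text
t 6.05 p [553.6 198.1 230.8] psi -31.31 tilt [-0.002  -0.0011] F [ 0.25  1.34 -3.11] M [-0.028  0.083  0.03 ] w 0.149 j [ 0.25  0.17  1.23 -0.    1.75  0.79]
row [1.5, -0.6, 34.8] [-0.0011, 0.002, -0.0019]
```

Call:
drive_tool(deltas=[[[1.2,-0.6,10,-0.001,0.002,0,1],[1.2,-0.6,22,-0.001,0.002,0,1],[1.2,-0.6,31,-0.001,0.002,0,1],[1.2,-0.6,35,-0.001,0.002,0,1],[1.2,-0.6,35,-0.001,0.002,0,1],[1.2,-0.6,35,-0.001,0.002,0,1]]])

```text
clock: 6.65
ee_pos: [553.8, 199.4, 195.9]
tool_rot: [[0.52, 0.854, 0.0], [0.854, -0.52, 0.0], [0.0, 0.0, -1.0]]
force: [-0.4, 0.1, -2.9]
grip_width: 0.148
```

```bash
python3 -c "
from h import *
st();row(553.8,199.6,182,-31.2)"
```

```text
t 6.65 p [553.8 199.4 195.9] psi -31.31 tilt [0.0002 0.0002] F [-0.35  0.07 -2.89] M [-0.081  0.152  0.026] w 0.148 j [0.25 0.18 1.29 0.   1.67 0.8 ]
row [0.1, -0.1, 13.9] [0.0001, -0.0003, -0.0019]
```

Call:
drive_tool(deltas=[[[0,0,3,0,0,0,1],[0,0,5,0,0,0,1],[0,0,7,0,0,0,1],[0,0,9,0,0,0,1],[0,0,10,0,0,0,1],[0,0,10,0,0,0,1]]])

```text
clock: 7.25
ee_pos: [553.6, 199.4, 185.6]
tool_rot: [[0.52, 0.854, -0.0], [0.854, -0.52, 0.0], [-0.0, -0.0, -1.0]]
force: [0.2, -1.2, -3.6]
grip_width: 0.146
```

```bash
python3 -c "
from h import *
st()"
```

```text
t 7.25 p [553.6 199.4 185.6] psi -31.31 tilt [-0.0003  0.    ] F [ 0.17 -1.24 -3.61] M [-0.032  0.125  0.007] w 0.146 j [0.25 0.18 1.31 0.   1.66 0.8 ]
```

Call:
drive_tool(deltas=[[[0,0,1,0,0,0,1],[0,0,2,0,0,0,1],[0,0,3,0,0,0,1],[0,0,4,0,0,0,1],[0,0,5,0,0,0,1],[0,0,5,0,0,0,1]]])

```text
clock: 7.85
ee_pos: [553.5, 199.4, 180.4]
tool_rot: [[0.52, 0.854, -0.001], [0.854, -0.52, -0.0], [-0.0, -0.001, -1.0]]
force: [-0.1, -0.5, -2.3]
grip_width: 0.147
```

```bash
python3 -c "
from h import *
st()"
```

```text
t 7.85 p [553.5 199.4 180.4] psi -31.31 tilt [-0.0006 -0.    ] F [-0.09 -0.52 -2.3 ] M [-0.063  0.084 -0.001] w 0.147 j [0.25 0.18 1.32 0.   1.65 0.8 ]
```

Through the gaps with no contact. Continuing in small steps to the seal.

Call:
drive_tool(deltas=[[[0,0,1,0,0,0,1],[0,0,2,0,0,0,1],[0,0,3,0,0,0,1],[0,0,4,0,0,0,1],[0,0,4,0,0,0,1],[0,0,4,0,0,0,1]]])

```text
clock: 8.45
ee_pos: [553.5, 199.4, 176.3]
tool_rot: [[0.52, 0.854, -0.001], [0.854, -0.52, -0.0], [-0.0, -0.001, -1.0]]
force: [0.3, -0.3, -3.4]
grip_width: 0.146
```

```bash
python3 -c "
from h import *
st()"
```

```text
t 8.45 p [553.5 199.4 176.3] psi -31.31 tilt [-0.0007 -0.0001] F [ 0.31 -0.34 -3.38] M [-0.101  0.066  0.056] w 0.146 j [0.25 0.18 1.32 0.   1.64 0.8 ]
```

Call:
drive_tool(deltas=[[[0,0,0.5,0,0,0,1],[0,0,1,0,0,0,1],[0,0,1.5,0,0,0,1],[0,0,1.5,0,0,0,1]]])

```text
clock: 8.85
ee_pos: [553.5, 199.4, 174.7]
tool_rot: [[0.52, 0.854, -0.001], [0.854, -0.52, -0.0], [-0.001, -0.001, -1.0]]
force: [0.7, 0.3, -2.9]
grip_width: 0.145
```

```bash
python3 -c "
from h import *
st()"
```

```text
t 8.85 p [553.5 199.4 174.7] psi -31.31 tilt [-0.0009 -0.0001] F [ 0.69  0.31 -2.91] M [-0.115  0.067  0.045] w 0.145 j [0.25 0.18 1.33 0.   1.63 0.8 ]
```

Call:
drive_tool(deltas=[[[0,0,0.5,0,0,0,1],[0,0,1,0,0,0,1],[0,0,1,0,0,0,1]]])

```text
clock: 9.15
ee_pos: [553.4, 199.4, 173.6]
tool_rot: [[0.52, 0.854, -0.001], [0.854, -0.52, -0.0], [-0.001, -0.001, -1.0]]
force: [1.2, -0.6, -2.9]
grip_width: 0.144
```

Call:
drive_tool(deltas=[[[0,0,0.5,0,0,0,1],[0,0,1,0,0,0,1],[0,0,1,0,0,0,1]]])

```text
clock: 9.45
ee_pos: [553.6, 199.4, 173.1]
tool_rot: [[0.52, 0.854, -0.0], [0.854, -0.52, 0.0], [-0.0, -0.0, -1.0]]
force: [-0.9, -0.8, -0.3]
grip_width: 0.146
```

Call:
drive_tool(deltas=[[[0,0,0.3,0,0,0,1],[0,0,0.5,0,0,0,1],[0,0,0.5,0,0,0,1]]])

```text
clock: 9.75
ee_pos: [553.7, 199.4, 173.1]
tool_rot: [[0.52, 0.854, 0.0], [0.854, -0.52, 0.0], [0.0, 0.0, -1.0]]
force: [0.2, 0.3, 1.0]
grip_width: 0.146
```

```bash
python3 -c "
from h import *
st()"
```

```text
t 9.75 p [553.7 199.4 173.1] psi -31.31 tilt [0.0003 0.0002] F [0.24 0.29 0.98] M [-0.095  0.252  0.056] w 0.146 j [0.25 0.18 1.33 0.   1.63 0.8 ]
```

Seated on the seal (TCP z 173.1, load off the wrist). Now the free part of the twist, up to just short of the ramps.

```bash
cat >> h.py <<'E'
def avg(n=6):
    L=[]
    for i in range(n):
        cams.read_camera("side");s=manip.sense();L.append(np.r_[s["force"],s["wrist_torque"][2],s["effort"][5]])
    L=np.array(L);st();print("mean F",np.round(L[:,:3].mean(0),2),"Mz",np.round(L[:,3].mean(),3),"+-",np.round(L[:,3].std(),3),"e6",np.round(L[:,4].mean(),3),"+-",np.round(L[:,4].std(),3))
E
python3 -c "
from h import *
avg()"
```

```text
t 10.05 p [553.7 199.4 172.9] psi -31.31 tilt [0.0002 0.0001] F [-1.23 -0.33  0.82] M [-0.109  0.167 -0.031] w 0.148 j [0.25 0.18 1.33 0.   1.63 0.8 ]
mean F [-0.91 -0.46  0.56] Mz -0.011 +- 0.014 e6 0.001 +- 0.0
```

Call:
drive_tool(deltas=[[[0,0,0,0,0,0.07,1],[0,0,0,0,0,0.14,1],[0,0,0,0,0,0.21,1],[0,0,0,0,0,0.28,1],[0,0,0,0,0,0.35,1],[0,0,0,0,0,0.384,1],[0,0,0,0,0,0.384,1],[0,0,0,0,0,0.384,1]]])

```text
clock: 10.85
ee_pos: [554.0, 199.5, 173.1]
tool_rot: [[0.801, 0.598, 0.001], [0.598, -0.801, 0.0], [0.001, 0.0, -1.0]]
force: [0.1, 0.1, -0.1]
grip_width: 0.149
```

```bash
python3 -c "
from h import *
avg()"
```

```text
t 11.15 p [553.9 199.5 173. ] psi -53.3 tilt [0.0008 0.0003] F [0.97 0.74 2.06] M [-0.059 -0.055 -0.027] w 0.143 j [0.25 0.18 1.33 0.   1.63 1.18]
mean F [1.14 0.64 1.45] Mz -0.013 +- 0.018 e6 -0.016 +- 0.007
```

Call:
drive_tool(deltas=[[[0,0,0,0,0,0.03,1],[0,0,0.1,0,0,0.06,1],[0,0,0.3,0,0,0.09,1],[0,0,0.4,0,0,0.12,1],[0,0,0.4,0,0,0.12,1],[0,0,0.4,0,0,0.12,1]]])

```text
clock: 11.75
ee_pos: [553.8, 199.5, 172.5]
tool_rot: [[0.868, 0.497, 0.001], [0.497, -0.868, 0.0], [0.001, 0.0, -1.0]]
force: [-0.5, -0.1, 1.1]
grip_width: 0.15
```

```bash
python3 -c "
from h import *
avg()"
```

```text
t 12.05 p [553.8 199.4 172.5] psi -60.18 tilt [0.0005 0.0003] F [0.22 0.54 0.95] M [-0.017  0.18  -0.042] w 0.149 j [0.25 0.18 1.33 0.   1.63 1.3 ]
mean F [-0.28 -0.05  0.34] Mz -0.027 +- 0.013 e6 -0.029 +- 0.001
```

Call:
drive_tool(deltas=[[[0,0,0.2,0,0,0.035,1],[0,0,0.4,0,0,0.07,1],[0,0,0.4,0,0,0.07,1],[0,0,0.4,0,0,0.07,1]]])

```text
clock: 12.45
ee_pos: [553.9, 199.5, 172.2]
tool_rot: [[0.9, 0.436, 0.001], [0.436, -0.9, 0.0], [0.001, 0.0, -1.0]]
force: [0.4, -0.4, 1.2]
grip_width: 0.149
```

```bash
python3 -c "
from h import *
avg(3)"
```

```text
t 12.6 p [553.9 199.5 172.2] psi -64.16 tilt [0.0007 0.0004] F [ 1.08 -0.02  0.89] M [-0.011  0.102 -0.03 ] w 0.145 j [0.25 0.18 1.33 0.   1.63 1.37]
mean F [ 0.63 -0.07  0.31] Mz -0.022 +- 0.011 e6 -0.025 +- 0.001
```

Call:
drive_tool(deltas=[[[0,0,0.2,0,0,0.035,1],[0,0,0.4,0,0,0.07,1],[0,0,0.4,0,0,0.07,1],[0,0,0.4,0,0,0.07,1]]])

```text
clock: 13.0
ee_pos: [553.9, 199.5, 171.7]
tool_rot: [[0.928, 0.373, 0.001], [0.373, -0.928, 0.0], [0.001, -0.0, -1.0]]
force: [0.1, -0.2, 0.4]
grip_width: 0.148
```

```bash
python3 -c "
from h import *
avg(3)"
```

```text
t 13.15 p [553.9 199.5 171.8] psi -68.16 tilt [0.0007 0.0003] F [1.04 1.58 0.58] M [-0.013  0.111 -0.061] w 0.146 j [0.25 0.18 1.33 0.   1.63 1.44]
mean F [0.49 0.44 0.22] Mz -0.035 +- 0.018 e6 -0.027 +- 0.002
```

Call:
drive_tool(deltas=[[[0,0,0.2,0,0,0.035,1],[0,0,0.4,0,0,0.07,1],[0,0,0.4,0,0,0.07,1],[0,0,0.4,0,0,0.07,1]]])

```text
clock: 13.55
ee_pos: [553.9, 199.5, 171.4]
tool_rot: [[0.952, 0.307, 0.001], [0.307, -0.952, 0.0], [0.001, -0.0, -1.0]]
force: [-0.5, 0.4, 0.1]
grip_width: 0.145
```

```bash
python3 -c "
from h import *
avg(3)"
```

```text
t 13.7 p [553.9 199.5 171.4] psi -72.14 tilt [0.0008 0.0004] F [-0.14  0.57  0.49] M [-0.012  0.119 -0.067] w 0.144 j [0.25 0.18 1.33 0.   1.63 1.51]
mean F [0.1  0.18 0.39] Mz -0.059 +- 0.019 e6 -0.027 +- 0.002
```

Call:
drive_tool(deltas=[[[0,0,0.2,0,0,0.035,1],[0,0,0.4,0,0,0.07,1],[0,0,0.4,0,0,0.07,1],[0,0,0.4,0,0,0.07,1]]])

```text
clock: 14.1
ee_pos: [553.9, 199.5, 171.0]
tool_rot: [[0.971, 0.24, 0.001], [0.24, -0.971, 0.0], [0.001, -0.0, -1.0]]
force: [0.6, -0.2, 1.3]
grip_width: 0.147
```

```bash
python3 -c "
from h import *
avg(5)"
```

```text
t 14.35 p [554.  199.5 171. ] psi -76.13 tilt [0.0008 0.0003] F [-0.61  1.11  1.24] M [ 0.017  0.118 -0.058] w 0.146 j [0.25 0.18 1.33 0.   1.63 1.58]
mean F [0.24 0.22 0.73] Mz -0.02 +- 0.025 e6 -0.025 +- 0.003
```

Call:
drive_tool(deltas=[[[0,0,0.2,0,0,0.035,1],[0,0,0.4,0,0,0.07,1],[0,0,0.4,0,0,0.07,1],[0,0,0.4,0,0,0.07,1]]])

```text
clock: 14.75
ee_pos: [553.9, 199.5, 170.6]
tool_rot: [[0.985, 0.172, 0.001], [0.172, -0.985, 0.0], [0.001, -0.0, -1.0]]
force: [0.6, -0.3, 0.6]
grip_width: 0.141
```

```bash
python3 -c "
from h import *
avg(4)"
```

```text
t 14.95 p [553.9 199.5 170.6] psi -80.13 tilt [0.0007 0.0003] F [-0.11  0.03 -0.02] M [ 0.013  0.13  -0.006] w 0.146 j [0.25 0.18 1.33 0.   1.63 1.65]
mean F [ 0.29 -0.1   0.22] Mz -0.023 +- 0.011 e6 -0.031 +- 0.002
```

Call:
drive_tool(deltas=[[[0,0,0.2,0,0,0.035,1],[0,0,0.4,0,0,0.07,1],[0,0,0.4,0,0,0.07,1],[0,0,0.4,0,0,0.07,1]]])

```text
clock: 15.35
ee_pos: [553.9, 199.5, 170.2]
tool_rot: [[0.995, 0.103, 0.001], [0.103, -0.995, 0.0], [0.001, -0.0, -1.0]]
force: [-0.4, -0.3, -0.4]
grip_width: 0.144
```

```bash
python3 - <<'E'
from h import *
avg(4);save(cams.read_camera("side"),"s2.png",(190,190,320,310),5)
E
```

```text
t 15.55 p [553.9 199.5 170.2] psi -84.12 tilt [0.0008 0.0003] F [0.35 0.34 0.32] M [ 0.026  0.096 -0.053] w 0.143 j [0.25 0.18 1.33 0.   1.62 1.72]
mean F [ 0.13 -0.33  0.8 ] Mz -0.051 +- 0.039 e6 -0.031 +- 0.002
```

View pics/s2.png

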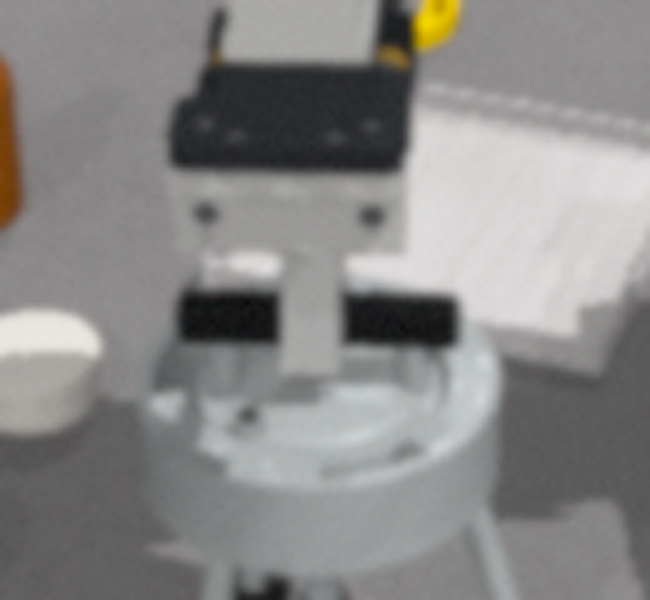

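The bar turned with the jaws, (180–458, 318), and the cap is level inside the collar. The turn so far is about 53°. Continuing.

Call:
drive_tool(deltas=[[[0,0,0.2,0,0,0.035,1],[0,0,0.4,0,0,0.07,1],[0,0,0.4,0,0,0.07,1],[0,0,0.4,0,0,0.07,1]]])

```text
clock: 16.0
ee_pos: [553.9, 199.5, 169.8]
tool_rot: [[0.999, 0.033, 0.001], [0.033, -0.999, 0.0], [0.001, -0.0, -1.0]]
force: [0.3, 0.3, -0.0]
grip_width: 0.147
```

```bash
python3 -c "
from h import *
avg(4)"
```

```text
t 16.2 p [554.  199.5 169.8] psi -88.11 tilt [0.0008 0.0003] F [-0.23  0.05  0.26] M [ 0.007  0.056 -0.024] w 0.146 j [0.25 0.18 1.34 0.   1.62 1.79]
mean F [0.04 0.38 0.38] Mz -0.023 +- 0.017 e6 -0.034 +- 0.002
```

Call:
drive_tool(deltas=[[[0,0,0.2,0,0,0.035,1],[0,0,0.4,0,0,0.07,1],[0,0,0.4,0,0,0.07,1],[0,0,0.4,0,0,0.07,1]]])

```text
clock: 16.6
ee_pos: [554.0, 199.4, 169.4]
tool_rot: [[0.999, -0.036, 0.001], [-0.036, -0.999, 0.0], [0.001, -0.0, -1.0]]
force: [1.0, -0.1, 1.1]
grip_width: 0.147
```

```bash
python3 -c "
from h import *
avg(4)"
```

```text
t 16.8 p [554.  199.4 169.4] psi -92.11 tilt [0.0008 0.0003] F [0.27 0.57 0.83] M [-0.006  0.077 -0.028] w 0.142 j [0.25 0.18 1.34 0.   1.62 1.86]
mean F [0.74 0.47 0.38] Mz -0.034 +- 0.01 e6 -0.035 +- 0.003
```

Call:
drive_tool(deltas=[[[0,0,0.2,0,0,0.035,1],[0,0,0.4,0,0,0.07,1],[0,0,0.4,0,0,0.07,1],[0,0,0.4,0,0,0.07,1]]])

```text
clock: 17.2
ee_pos: [554.0, 199.4, 169.0]
tool_rot: [[0.994, -0.106, 0.001], [-0.106, -0.994, 0.0], [0.001, -0.0, -1.0]]
force: [-0.2, 0.2, -0.3]
grip_width: 0.147
```

```bash
python3 -c "
from h import *
avg(4)"
```

```text
t 17.4 p [554.  199.4 169. ] psi -96.1 tilt [0.0009 0.0003] F [0.3  0.04 0.04] M [-0.008  0.044 -0.034] w 0.145 j [0.25 0.18 1.34 0.   1.62 1.93]
mean F [0.24 0.23 0.44] Mz -0.031 +- 0.008 e6 -0.03 +- 0.003
```

Call:
drive_tool(deltas=[[[0,0,0.2,0,0,0.035,1],[0,0,0.4,0,0,0.07,1],[0,0,0.4,0,0,0.07,1],[0,0,0.4,0,0,0.07,1]]])

```text
clock: 17.8
ee_pos: [554.0, 199.4, 168.8]
tool_rot: [[0.985, -0.175, 0.001], [-0.175, -0.985, 0.0], [0.001, -0.0, -1.0]]
force: [0.5, 0.2, 0.6]
grip_width: 0.147
```

```bash
python3 -c "
from h import *
avg(4)"
```

```text
t 18.0 p [554.  199.4 168.7] psi -100.09 tilt [0.0011 0.0003] F [-0.22 -0.11  1.57] M [-0.037  0.081  0.054] w 0.143 j [0.25 0.18 1.34 0.   1.62 2.  ]
mean F [ 0.31 -0.16  1.44] Mz 0.06 +- 0.015 e6 0.047 +- 0.003
```

The torque jumped by about 0.08 N m, so the cap has landed on the membrane. From here 1° steps.

Call:
drive_tool(deltas=[[[0,0,0.05,0,0,0.009,1],[0,0,0.1,0,0,0.0175,1],[0,0,0.1,0,0,0.0175,1],[0,0,0.1,0,0,0.0175,1]]])

```text
clock: 18.4
ee_pos: [554.0, 199.5, 168.7]
tool_rot: [[0.981, -0.192, 0.001], [-0.192, -0.981, 0.0], [0.001, -0.001, -1.0]]
force: [0.5, -0.3, 1.5]
grip_width: 0.144
```

```bash
python3 -c "
from h import *
avg(8)"
```

```text
t 18.8 p [554.  199.4 168.7] psi -101.1 tilt [0.0011 0.0003] F [ 1.05 -0.73  2.26] M [-0.028  0.133  0.148] w 0.143 j [0.25 0.18 1.34 0.   1.62 2.01]
mean F [ 0.36 -0.21  1.73] Mz 0.178 +- 0.023 e6 0.178 +- 0.001
```

Call:
drive_tool(deltas=[[[0,0,0,0,0,0.009,1],[0,0,0,0,0,0.009,1],[0,0,0,0,0,0.009,1]]])

```text
clock: 19.1
ee_pos: [554.0, 199.4, 168.7]
tool_rot: [[0.98, -0.201, 0.001], [-0.201, -0.98, 0.0], [0.001, -0.001, -1.0]]
force: [-0.2, 0.0, 1.9]
grip_width: 0.149
```

```bash
python3 -c "
from h import *
avg(8)"
```

```text
t 19.5 p [554.  199.4 168.7] psi -101.61 tilt [0.0011 0.0003] F [ 0.74 -0.52  1.25] M [-0.071  0.064  0.18 ] w 0.142 j [0.25 0.18 1.34 0.   1.62 2.02]
mean F [ 0.27 -0.12  1.34] Mz 0.197 +- 0.02 e6 0.202 +- 0.0
```

Call:
drive_tool(deltas=[[[0,0,0,0,0,0.007,1],[0,0,0,0,0,0.014,1],[0,0,0,0,0,0.014,1],[0,0,0,0,0,0.014,1]]])

```text
clock: 19.9
ee_pos: [554.0, 199.4, 168.6]
tool_rot: [[0.977, -0.215, 0.001], [-0.215, -0.977, 0.0], [0.001, -0.001, -1.0]]
force: [-0.0, 0.5, 1.4]
grip_width: 0.144
```

```bash
python3 -c "
from h import *
avg(8)"
```

```text
t 20.3 p [554.1 199.4 168.7] psi -102.42 tilt [0.0012 0.0003] F [1.66 0.44 0.91] M [-0.054  0.054  0.251] w 0.146 j [0.25 0.18 1.34 0.   1.62 2.04]
mean F [0.58 0.18 1.23] Mz 0.268 +- 0.033 e6 0.254 +- 0.0
```

Snug at 0.25 N m. Releasing, then a straight retreat upward.

Call:
drive_tool(deltas=[[[0,0,0,0,0,0,-0.3],[0,0,0,0,0,0,-0.3],[0,0,0,0,0,0,-0.3],[0,0,0,0,0,0,-0.3],[0,0,0,0,0,0,-0.3],[0,0,0,0,0,0,-0.3],[0,0,0,0,0,0,-0.3],[0,0,0,0,0,0,-0.3]]])

```text
clock: 21.1
ee_pos: [554.1, 199.4, 168.7]
tool_rot: [[0.977, -0.215, 0.001], [-0.215, -0.977, 0.0], [0.001, -0.001, -1.0]]
force: [-0.4, -0.6, -0.4]
grip_width: 0.649
```

Call:
drive_tool(deltas=[[[0,0,-5,0,0,0,-0.3],[0,0,-15,0,0,0,-0.3],[0,0,-35,0,0,0,-0.3],[0,0,-65,0,0,0,-0.3],[0,0,-100,0,0,0,-0.3],[0,0,-120,0,0,0,-0.3],[0,0,-120,0,0,0,-0.3]]])

```text
clock: 21.8
ee_pos: [555.4, 199.8, 294.3]
tool_rot: [[0.977, -0.215, 0.011], [-0.215, -0.977, 0.003], [0.01, -0.005, -1.0]]
force: [-0.2, -0.0, -0.4]
grip_width: 0.65
```

```bash
python3 - <<'E'
from h import *
avg(4);save(cams.read_camera("side"),"s3.png",(110,140,340,320),3.4)
E
```

```text
t 22.0 p [553.3 199.2 286.8] psi -102.42 tilt [-0.002  -0.0005] F [ 0.18 -0.68 -0.12] M [-0.005  0.163 -0.041] w 0.649 j [0.25 0.17 1.11 0.   1.86 2.04]
mean F [-0.1  -0.24 -0.66] Mz -0.02 +- 0.026 e6 -0.0 +- 0.0
```

View pics/s3.png

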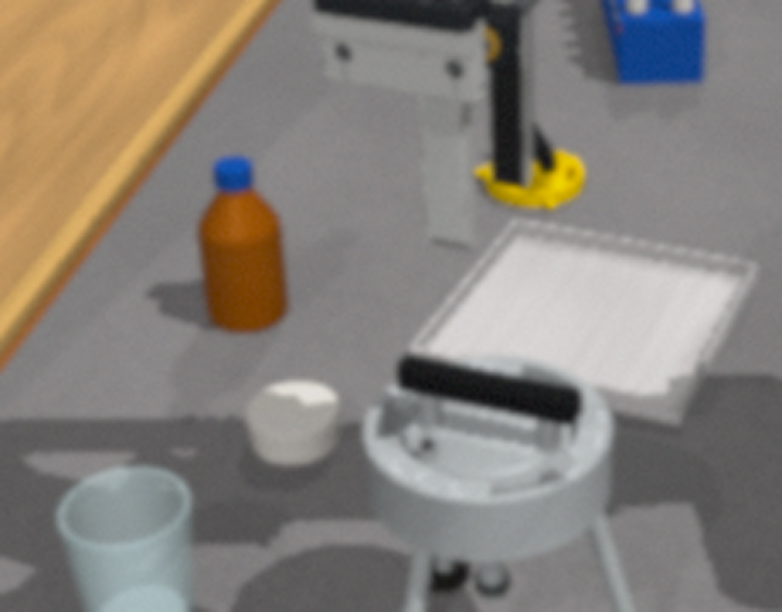

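The cap sits level in the collar with its bar at (400–578, 388). The gripper is clear above it, and the bottle, beaker and dish still stand upright. Handing in.

```bash
python3 -c "
from h import *
print(manip.job_done())"
```

```text
the job is handed in; nothing more can be done
None
```

The filter holder is closed and handed in at about 22 s of the 72 s allowed. No verdict was reported.

- **Seating:** I took the steel cap from the tray by its bar and lowered it through the gaps without contact. It came to rest on the seal with the bar centre about 26 mm above the collar.
- **Tightening:** I twisted it clockwise and lowered the tool along with the ramps. The torque stayed near zero until about 65–69°, where the cap came firm on the membrane. I stopped at 71° with 0.25 N m (0.254 from the joint effort, 0.268 ± 0.03 from the wrist sensor), then let go and backed straight up.
- **Last checks:** The final picture shows the cap level in the collar, the gripper clear, and the bottle, beaker and dish upright. I judged them unmoved by eye and did not measure their positions again. Wrist torque was back to zero after release.
- **Disagreements:**
  - During the seal-drag stage the torque read about −0.03 N m, the opposite sign to the later tightening.
  - The first 1° step after landing raised it by 0.13 N m, more than the 0.06 per degree expected. After that the slope was about 0.05–0.06, as described.
- **Not measured directly:** The membrane force is inferred from torque and angle, roughly 10–15 N.

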